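# Put the polishing buffs back with their compounds

### The arm

A 6-joint arm with a two-finger parallel gripper is mounted at the origin on the work surface. World frame = base frame: x ahead of the robot, y to its left, z up, the work surface at z = 0. Lengths are in mm, angles in rad, forces in N, time in s.
With the tool pointing down it reaches from about 275 to 825 mm from the base axis. Payload 4.9 kg.
Tool frame: the origin (TCP) lies on the centre line of the jaws, within the pads' length; the fingertips stand 8 mm ahead of it and the grasp point (between the pads) lies 11 mm behind it; x points along the fingers, y is the direction in which the jaws open and shut, and the axes are right-handed (so a half turn about x gives the same grasp; the last joint's range is limited). The gripper opens to 85 mm and grips with 20 to 120 N. Pads are 22 mm wide; open, the fingers measure 114 mm over their backs; the gripper's body (76 mm by 85 mm) begins 54 mm behind the grasp point. The pads swing forward as they close: fully open they stand 13 mm farther back than shut.
Start: joints at [-1.467, 0.326, -0.193, 1.052, 0, 1.437], TCP at [129.572, -534.537, 239.281] pointing down, gripper open.
Joint ranges: [-2.65, 2.65], [-0.97, 1.79], [-1.3, 1.35], [-1.93, 2.1], [-1.47, 1.37], [-3.14, 3.14]. Speed limits (rad/s): [2.57, 2.57, 3.14, 3.14, 3.14, 3.14].

### API

Orientations are given as a unit quaternion [w, x, y, z].
In Python, from rig import get_obs, capture, sign_off gives the robot as it stands.
- The arm moves only by the tool servo_tool, never from a script. Its argument "plan" is a list of rows, each a list of 4 numbers: the shift along the tool's x, y, z in mm, then the turn about the tool's x in degrees. A call has 1 to 20 rows; each row is the pose to reach, as a shift and turn from the pose measured when the call began, along the tool's axes at that moment; what a row does not reach only later rows make up. A row lasts 1/8 s, in which the tool goes at most 62.5 mm and 10.7 degrees, less where a joint would pass 70% of its speed; a pose out of reach is approached as far as the arm can. A call with a gripper value outside its range is refused whole. "grip" is the finger opening in mm, from 0 to 85.4, set as the call begins (left out, the last holds). The fingers move at their own pace and stop on an object; the grip force is fixed at half the most. Time passes only in rows, so rows that repeat a pose let the fingers close. It gives the time, the measured TCP pose, the force and the opening at its end, in the units of the state.
- get_obs(): the state, without advancing time (a new reading comes with each control period).
- capture(name): name is "scene" or "side" or "wrist"; returns a dict with "img" (420x560x3 uint8, red, green, blue), "camera_matrix" (3x3 intrinsics, pixels), "T" (4x4, takes a point from camera to world coordinates); the wrist camera has in their place "tool_from_camera" (4x4, takes a point from camera to tool coordinates, whose origin is the TCP and whose axes are the tool frame's). Camera axes: x right, y up, looking along -z (the intrinsics and any distortion apply to the point x, -y, -z); pixel columns grow to the right and rows downward; lengths in mm; the calibration is good to about 2 mm. The wrist camera is an equidistant fisheye: a pixel r from the principal point sees the ray r / f radians off the axis. A picture is of the moment at which its call begins: read the wrist's pose just before it. There is no depth.
- sign_off(): hands the job in, once; it reports no verdict.
The state is a dict: "t": time; "joint_positions": joint angles; "qvel": joint speeds; "effort": joint torques, N m; "position": TCP position; "tcp_rot": TCP orientation; "contact_force": force on the tool from outside, world axes, zero at the start; "moment": the same for the moment, N m; "gripper_width": opening from 0.0 (shut) to 1.0 (fully open).
Only numpy, scipy, OpenCV 4.12 (cv2) and the standard library are available. Lean on these libraries where they do the work, as an engineer would, in place of code of your own. Each camera call takes 0.05 s, during which the arm holds its last target. There are 200 camera calls.

### The job

Put the four stained cotton buffs away: lay each one flat on the floor of the tray that holds the compound bar of its own colour, beside the bar. Compounds must not get mixed, so no buff may touch another buff or a tray or bar of another colour; leave the two black bristle brushes where they are.

Things in the scene. Friction and masses are not known exactly. Their poses are not given: they have to be found in the camera images.
- buff_brown_mid (a point): Loose cotton polishing buff stained brown, lying flat: a disc 64 mm across, 14 mm thick, with a round brass collar 20 mm across rising 22 mm from the middle of its top face (36 mm high in all, 0.08 to 0.15 kg). Lift it by the collar from above. This point is on the axis, half-way up: 18 mm above the underside, 4 mm above the cloth face, 18 mm below the collar top. z along the axis, up.
- tray_brown: Fixed turquoise steel tray, 98 x 138 mm, with a brown compound bar (top 27 mm above the bench) at its end away from the robot; the rest is a clear bay for the buff. Origin: bench level under the middle of the bay; x towards the bar, z up. Floor 2 mm thick, rim 18 mm high, walls 4 mm. Bay: near wall x = -45 mm, bar face x = +48 mm, side walls y = +-45 mm. Turned up to 0.25 rad.
- buff_red_mid (a point): Loose cotton polishing buff stained red, lying flat: a disc 64 mm across, 14 mm thick, with a round brass collar 20 mm across rising 22 mm from the middle of its top face (36 mm high in all, 0.08 to 0.15 kg). Lift it by the collar from above. This point is on the axis, half-way up: 18 mm above the underside, 4 mm above the cloth face, 18 mm below the collar top. z along the axis, up.
- tray_red: Fixed turquoise steel tray, 98 x 138 mm, with a red compound bar (top 27 mm above the bench) at its end away from the robot; the rest is a clear bay for the buff. Origin: bench level under the middle of the bay; x towards the bar, z up. Floor 2 mm thick, rim 18 mm high, walls 4 mm. Bay: near wall x = -45 mm, bar face x = +48 mm, side walls y = +-45 mm. Turned up to 0.25 rad.
- buff_green_mid (a point): Loose cotton polishing buff stained green, lying flat: a disc 64 mm across, 14 mm thick, with a round brass collar 20 mm across rising 22 mm from the middle of its top face (36 mm high in all, 0.08 to 0.15 kg). Lift it by the collar from above. This point is on the axis, half-way up: 18 mm above the underside, 4 mm above the cloth face, 18 mm below the collar top. z along the axis, up.
- tray_green: Fixed turquoise steel tray, 98 x 138 mm, with a green compound bar (top 27 mm above the bench) at its end away from the robot; the rest is a clear bay for the buff. Origin: bench level under the middle of the bay; x towards the bar, z up. Floor 2 mm thick, rim 18 mm high, walls 4 mm. Bay: near wall x = -45 mm, bar face x = +48 mm, side walls y = +-45 mm. Turned up to 0.25 rad.
- buff_yellow_mid (a point): Loose cotton polishing buff stained yellow, lying flat: a disc 64 mm across, 14 mm thick, with a round brass collar 20 mm across rising 22 mm from the middle of its top face (36 mm high in all, 0.08 to 0.15 kg). Lift it by the collar from above. This point is on the axis, half-way up: 18 mm above the underside, 4 mm above the cloth face, 18 mm below the collar top. z along the axis, up.
- tray_yellow: Fixed turquoise steel tray, 98 x 138 mm, with a yellow compound bar (top 27 mm above the bench) at its end away from the robot; the rest is a clear bay for the buff. Origin: bench level under the middle of the bay; x towards the bar, z up. Floor 2 mm thick, rim 18 mm high, walls 4 mm. Bay: near wall x = -45 mm, bar face x = +48 mm, side walls y = +-45 mm. Turned up to 0.25 rad.
- brush_1_mid (a point): Loose black bristle brush wheel lying flat, not to be moved: 64 mm across, 14 mm thick, with the same brass collar as the buffs. Point on the axis, half-way up (18 mm above its underside).
- brush_2_mid (a point): Loose black bristle brush wheel lying flat, not to be moved: 64 mm across, 14 mm thick, with the same brass collar as the buffs. Point on the axis, half-way up (18 mm above its underside).
Mind the look-alikes: they are no part of the job. Leave any purple look-alike of the tray_yellow alone.

How it is judged (in metres and radians):
At the end, for the whole second after the job is handed in: Each of the four buffs lies at rest, flat (within 0.1 rad) on the floor of the tray of its own colour (height within 4 mm), wholly in the clear bay beside the bar (its axis within about 18 mm of the middle of the bay each way), and both brushes are within 15 mm of where they began (x of buff_brown_mid in the frame of tray_brown between -0.018 and 0.021 m and y of buff_brown_mid in the frame of tray_brown between -0.018 and 0.018 m and z of buff_brown_mid in the frame of tray_brown between 0.016 and 0.024 m and angle between each of buff_brown_mid, buff_red_mid, buff_green_mid, buff_yellow_mid's own z axis and vertical below 0.1 rad and linear speed of each of buff_brown, buff_red, buff_green, buff_yellow below 0.02 m/s and angular speed of each of buff_brown, buff_red, buff_green, buff_yellow below 0.2 rad/s and x of buff_red_mid in the frame of tray_red between -0.018 and 0.021 m and y of buff_red_mid in the frame of tray_red between -0.018 and 0.018 m and z of buff_red_mid in the frame of tray_red between 0.016 and 0.024 m and x of buff_green_mid in the frame of tray_green between -0.018 and 0.021 m and y of buff_green_mid in the frame of tray_green between -0.018 and 0.018 m and z of buff_green_mid in the frame of tray_green between 0.016 and 0.024 m and x of buff_yellow_mid in the frame of tray_yellow between -0.018 and 0.021 m and y of buff_yellow_mid in the frame of tray_yellow between -0.018 and 0.018 m and z of buff_yellow_mid in the frame of tray_yellow between 0.016 and 0.024 m and distance of each of brush_1_mid, brush_2_mid from where it was at the start of the episode below 0.015 m); the robot touches nothing.
It fails at once if a buff touches the tray or bar of another colour (contact force between any of buff_brown, buff_green, buff_yellow and tray_red above 0.3 N or contact force between any of buff_brown, buff_red, buff_yellow and tray_green above 0.3 N or contact force between any of buff_brown, buff_red, buff_green and tray_yellow above 0.3 N or contact force between any of buff_red, buff_green, buff_yellow and tray_brown above 0.3 N).
It fails at once if two buffs of different colours touch (contact force between buff_brown and buff_red above 0.3 N or contact force between any of buff_brown, buff_red and buff_green above 0.3 N or contact force between any of buff_brown, buff_red, buff_green and buff_yellow above 0.3 N).
It fails at once if a bristle brush is moved by more than 15 mm (distance of any of brush_1_mid, brush_2_mid from where it was at the start of the episode above 0.015 m).
It also fails if it takes over 106 s, if anything falls off the work surface, if the arm or the gripper's body presses on something with over 40 N, if the wrist force passes 120 N, or if a joint passes its speed limit or range.

## Working session

There is one attempt and no reset: what is moved stays moved. The work goes in short steps, Python scripts to look and compute and a tool call to move; the robot and the scene stay as the last step left them, time stands still between calls to the robot, and variables do not carry over. Pictures are saved under pics/ and viewed, on a budget of 14 in all, crops included, one or two more only if the job needs it, and the job is handed in when it is done.

Besides the shell and the picture viewer there is one more tool, called after "Emit:" in YAML: its name, and indented under it one key for each argument. servo_tool: Moves the arm, as the interface text tells. Its arguments: {"type":"object","properties":{"plan":{"type":"array","items":{"type":"array","items":{"type":"number"}}},"grip":{"type":"number"}},"required":["plan"]}

```bash
mkdir -p pics; ls; python3 - <<'E'
from rig import get_obs,capture
import cv2,numpy as np,pickle
o=get_obs();print(o)
for n in("scene","side","wrist"):
    c=capture(n);pickle.dump(c,open(f'{n}.pkl','wb'))
    cv2.imwrite(f'pics/{n}0.png',c['img'][:,:,::-1]);print(n,{k:np.round(v,2).tolist() for k,v in c.items() if k!='img'})
E
```

```text
pics
{'t': 0.0, 'joint_positions': array([-1.46717038e+00,  3.26961081e-01, -1.93596290e-01,  1.05200018e+00,
       -2.40174993e-05,  1.43658329e+00]), 'qvel': array([ 0.00040313,  0.00026254, -0.00112909,  0.00075459, -0.00093198,
       -0.00042534]), 'effort': array([ 1.09162458e-03, -4.43400192e+01,  2.62438774e+01,  1.54629088e-02,
        8.67583458e-05, -7.40237226e-06]), 'position': array([ 129.51864085, -533.93893518,  238.487753  ]), 'tcp_rot': array([ 0.08326795,  0.70211353,  0.08451344, -0.70211147]), 'contact_force': array([-0.44272699, -0.73272617, -0.16460029]), 'moment': array([-0.01639521, -0.00658036, -0.02600417]), 'gripper_width': 1.0023135866800263}
scene {'camera_matrix': [[426.53, 0.0, 280.99], [0.0, 426.53, 210.81], [0.0, 0.0, 1.0]], 'T': [[0.03, -0.61, 0.79, 1116.3], [1.0, 0.03, -0.01, 7.41], [-0.02, 0.79, 0.61, 606.99], [0.0, 0.0, 0.0, 1.0]]}
side {'camera_matrix': [[479.85, 0.0, 283.1], [0.0, 479.85, 203.76], [0.0, 0.0, 1.0]], 'T': [[-0.84, 0.42, -0.35, 25.48], [-0.54, -0.63, 0.55, 704.35], [0.01, 0.65, 0.76, 998.54], [0.0, 0.0, 0.0, 1.0]]}
wrist {'camera_matrix': [[325.19, 0.0, 281.53], [0.0, 325.19, 205.94], [0.0, 0.0, 1.0]], 'tool_from_camera': [[-0.0, 0.32, -0.95, -134.85], [1.0, 0.0, -0.0, 0.17], [0.0, -0.95, -0.32, -83.36], [0.0, 0.0, 0.0, 1.0]]}
```

View pics/scene0.png

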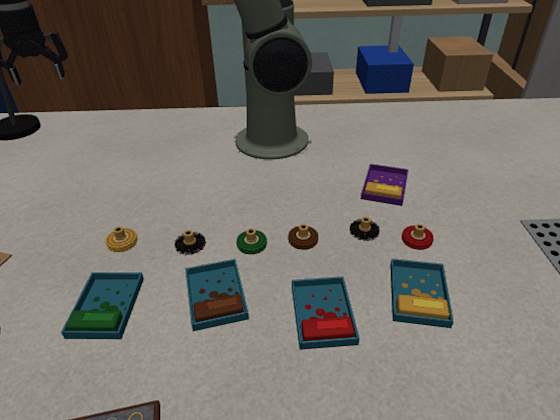

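View pics/side0.png

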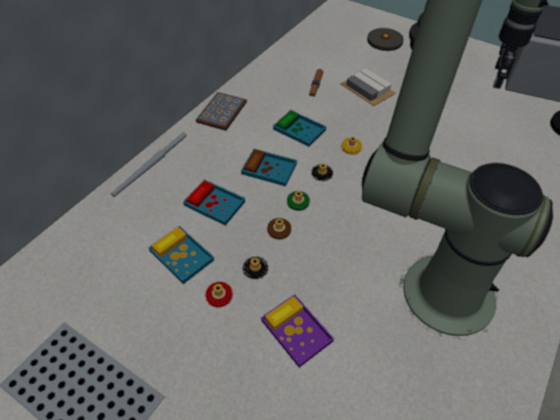

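Scene view: buffs yellow (121,238), green (251,241), brown (303,236), red (418,236); brushes (190,242), (364,228); trays green (105,305), brown (216,293), red (324,312), yellow (421,292). Side view confirms the same order; the purple decoy is set apart.

```bash
cat > h.py <<'E'
import numpy as np,cv2,pickle
from scipy.spatial.transform import Rotation as R
def rays(c,px):
    K=c['camera_matrix'];px=np.asarray(px,float).reshape(-1,2)
    d=np.c_[(px[:,0]-K[0,2])/K[0,0],-(px[:,1]-K[1,2])/K[1,1],-np.ones(len(px))]
    return c['T'][:3,3],d@c['T'][:3,:3].T
def onplane(c,px,z):
    o,d=rays(c,px);return (o+d*((z-o[2])/d[:,2])[:,None])[:,:2]
def blob(mask,seed):
    mask=cv2.morphologyEx(mask.astype(np.uint8),cv2.MORPH_CLOSE,np.ones((3,3)))
    n,l,s,ce=cv2.connectedComponentsWithStats(mask)
    i=min((i for i in range(1,n) if s[i,4]>60),key=lambda i:np.hypot(*(ce[i]-seed)))
    ct=cv2.findContours((l==i).astype(np.uint8),cv2.RETR_EXTERNAL,cv2.CHAIN_APPROX_NONE)[0]
    return cv2.convexHull(max(ct,key=cv2.contourArea))[:,0,:],s[i]
def toolR(o):
    q=o['tcp_rot'];return R.from_quat([q[1],q[2],q[3],q[0]]).as_matrix()
E
python3 - <<'E'
from h import *
from rig import get_obs
print(toolR(get_obs()).round(3).tolist())
seeds=dict(scene=dict(yellow=(121,238),br1=(190,242),green=(251,241),brown=(303,236),br2=(364,228),red=(418,236)),
 side=dict(yellow=(352,145),br1=(322,172),green=(298,200),brown=(279,228),br2=(255,267),red=(219,294)))
trays=dict(green=(105,305),brown=(216,293),red=(324,312),yellow=(421,292))
for n in seeds:
    c=pickle.load(open(n+'.pkl','rb'));im=c['img'];hsv=cv2.cvtColor(im,cv2.COLOR_RGB2HSV)
    m=(hsv[...,1]>90)|(hsv[...,2]<70)
    for k,s in seeds[n].items():
        h,st=blob(m,s);p=onplane(c,h,7).astype(np.float32)
        ctr,r=cv2.minEnclosingCircle(p)
        print(n,k,np.round(ctr,1),round(2*r,1),np.round(np.ptp(p,axis=0)),st[:4])
    if n=='scene':
        for k,s in trays.items():
            h,st=blob(m,s);a=cv2.approxPolyDP(h.astype(np.float32)[:,None],3,True)[:,0]
            print(k,a.tolist(),'z18',onplane(c,a,18).round(0).tolist(),'z0',onplane(c,a,0).round(0).tolist())
E
```

```text
[[-0.0, 0.236, -0.972], [0.001, -0.972, -0.236], [-1.0, -0.001, -0.0]]
scene yellow [ 423.1 -326.1] 86.6 [79. 69.] [106 227  32  25]
scene br1 [ 439.6 -174.9] 77.8 [76. 63.] [175 230  31  25]
scene green [442.6 -45.1] 80.6 [80. 62.] [237 228  30  26]
scene brown [434.8  65.2] 80.8 [81. 63.] [288 224  30  26]
scene br2 [413.8 197. ] 80.3 [77. 63.] [350 217  29  24]
scene red [445.1 305.3] 84.2 [79. 67.] [402 224  32  26]
green [[141.0, 273.0], [142.0, 281.0], [120.0, 338.0], [64.0, 337.0], [62.0, 330.0], [92.0, 273.0]] z18 [[539.0, -253.0], [559.0, -246.0], [685.0, -254.0], [679.0, -347.0], [665.0, -356.0], [534.0, -347.0]] z0 [[521.0, -261.0], [542.0, -254.0], [672.0, -262.0], [666.0, -358.0], [651.0, -367.0], [516.0, -358.0]]
brown [[234.0, 259.0], [248.0, 318.0], [193.0, 330.0], [186.0, 269.0]] z18 [[509.0, -77.0], [653.0, -45.0], [674.0, -136.0], [532.0, -168.0]] z0 [[490.0, -80.0], [639.0, -47.0], [660.0, -140.0], [514.0, -173.0]]
red [[342.0, 277.0], [357.0, 344.0], [300.0, 348.0], [292.0, 281.0]] z18 [[566.0, 128.0], [712.0, 131.0], [716.0, 40.0], [572.0, 34.0]] z0 [[550.0, 132.0], [700.0, 135.0], [703.0, 41.0], [555.0, 35.0]]
yellow [[392.0, 259.0], [442.0, 264.0], [452.0, 317.0], [450.0, 327.0], [393.0, 320.0]] z18 [[523.0, 232.0], [541.0, 324.0], [666.0, 300.0], [686.0, 290.0], [668.0, 199.0]] z0 [[505.0, 239.0], [524.0, 334.0], [652.0, 309.0], [673.0, 298.0], [654.0, 205.0]]
side yellow [ 431.5 -325.5] 74.4 [65. 72.] [341 137  21  17]
side br1 [ 448.5 -178. ] 65.5 [59. 64.] [312 164  21  17]
side green [450.2 -47.2] 67.6 [61. 66.] [287 191  22  19]
side brown [440.9  62.1] 67.2 [61. 64.] [268 218  23  21]
side br2 [421.9 194.8] 62.1 [60. 61.] [243 257  25  22]
side red [451.6 302. ] 66.5 [64. 65.] [205 282  28  25]
```

Emit:
servo_tool:
  plan:
    - [38,-131,-343,-76.4]
    - [38,-131,-343,-76.4]
    - [38,-131,-343,-76.4]
    - [38,-131,-343,-76.4]
    - [38,-131,-343,-76.4]
    - [38,-131,-343,-76.4]
    - [38,-131,-343,-76.4]
    - [38,-131,-343,-76.4]
    - [38,-131,-343,-76.4]
    - [38,-131,-343,-76.4]
    - [38,-131,-343,-76.4]
    - [38,-131,-343,-76.4]
  grip: 60

```text
t: 1.65
position: [431.8, -326.3, 201.0]
tcp_rot: [0.5, 0.5, 0.5, -0.5]
contact_force: [-0.1, 0.5, -0.5]
gripper_width: 0.704
```

```bash
cat >> h.py <<'E'
from rig import get_obs,capture
def wrist(tag):
    o=get_obs();w=capture('wrist');RT=toolR(o)
    M=w['tool_from_camera'];w['T']=np.eye(4);w['T'][:3,:3]=RT@M[:3,:3];w['T'][:3,3]=o['position']+RT@M[:3,3]
    cv2.imwrite(f'pics/{tag}.png',w['img'][:,:,::-1]);pickle.dump(w,open(f'{tag}.pkl','wb'))
    print('pos',o['position'].round(1),'R',RT.round(3).tolist(),'f',o['contact_force'].round(1),'w',round(o['gripper_width']*85.4,1),'t',round(o['t'],2))
    return w
def wplane(w,px,z):
    K=w['camera_matrix'];p=np.asarray(px,float).reshape(-1,2)-[K[0,2],K[1,2]]
    r=np.hypot(*p.T)+1e-9;th=r/K[0,0]
    d=np.c_[np.sin(th)*p[:,0]/r,-np.sin(th)*p[:,1]/r,-np.cos(th)]@w['T'][:3,:3].T
    o=w['T'][:3,3];return (o+d*((z-o[2])/d[:,2])[:,None])[:,:2]
E
python3 -c "
from h import *
wrist('w1')"
```

```text
pos [ 431.8 -326.3  201. ] R [[-0.0, 1.0, -0.001], [0.001, -0.001, -1.0], [-1.0, -0.0, -0.001]] f [-0.1  0.5 -0.5] w 60.1 t 1.65
```

View pics/w1.png

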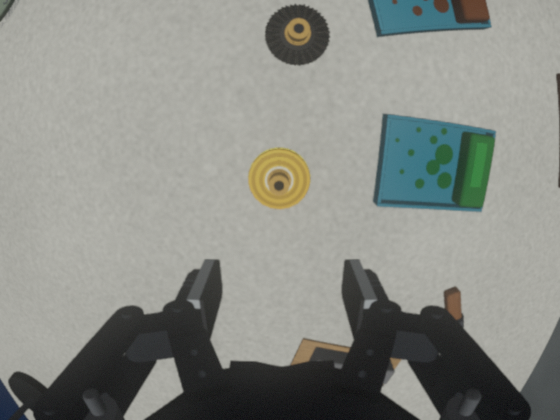

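Wrist view: yellow buff disc at (279,178), green tray with corners about (385,114), (495,130), (483,211), (375,205).

```bash
cat >> h.py <<'E'
def buff(w,seed):
    hsv=cv2.cvtColor(w['img'],cv2.COLOR_RGB2HSV);h,_=blob(hsv[...,1]>90,seed)
    p=wplane(w,h,10).astype(np.float32);c,r=cv2.minEnclosingCircle(p)
    print('buff',np.round(c,1),'dia',round(2*r,1),'ptp',np.ptp(p,axis=0).round(1))
def tray(w,seed):
    hsv=cv2.cvtColor(w['img'],cv2.COLOR_RGB2HSV);h,_=blob(hsv[...,1]>90,seed)
    p=wplane(w,h,15).astype(np.float32);c,s,a=cv2.minAreaRect(p)
    y=np.deg2rad(a);y=(y+np.pi/4)%(np.pi/2)-np.pi/4
    b=np.array(c)-20*np.array([np.cos(y),np.sin(y)])
    print('tray bay',b.round(1),'size',np.round(s,1),'yaw',round(y,3))
E
python3 -c "
from h import *
w=pickle.load(open('w1.pkl','rb'))
buff(w,(279,178));tray(w,(435,162))"
```

```text
buff [ 429.7 -324.1] dia 64.7 ptp [62.3 64. ]
tray bay [ 584.9 -305.6] size [ 96.7 138.1] yaw -0.053
```

Emit:
servo_tool:
  plan:
    - [50,-2,-2,0]
    - [100,-2,-2,0]
    - [140,-2,-2,0]
    - [160,-2,-2,0]
    - [174,-2,-2,0]
    - [174,-2,-2,0]
    - [174,-2,-2,0]

```text
t: 2.58
position: [430.4, -324.5, 27.9]
tcp_rot: [0.5, 0.5, 0.5, -0.5]
contact_force: [0.1, -0.3, 0.7]
gripper_width: 0.703
```

Emit:
servo_tool:
  plan:
    - [0,0,0,0]
    - [0,0,0,0]
    - [0,0,0,0]
    - [0,0,0,0]
    - [0,0,0,0]
    - [0,0,0,0]
  grip: 5

```text
t: 3.32
position: [430.7, -325.0, 28.8]
tcp_rot: [0.501, 0.5, 0.499, -0.5]
contact_force: [-0.8, -0.1, 6.4]
gripper_width: 0.206
```

Emit:
servo_tool:
  plan:
    - [-30,0,0,0]
    - [-70,0,0,0]
    - [-120,0,0,0]
    - [-160,5,-20,0]
    - [-162,15,-60,0]
    - [-162,27,-108,0]
    - [-162,40,-160,0]
    - [-162,53,-212,0]
    - [-162,66,-264,0]
    - [-162,79,-316,0]
    - [-162,92,-368,0]
    - [-162,105,-420,0]
    - [-162,118,-472,0]
    - [-162,130,-520,0]
    - [-162,140,-560,0]
    - [-162,145,-582,0]
    - [-162,147,-592,0]
    - [-162,147,-594,0]
    - [-162,147,-594,0]
    - [-162,147,-594,0]

```text
t: 5.82
position: [577.8, 268.1, 190.6]
tcp_rot: [0.5, 0.501, 0.499, -0.5]
contact_force: [0.7, -0.6, -1.7]
gripper_width: 0.204
```

```bash
python3 -c "
from h import *
wrist('w2')"
```

```text
pos [577.8 268.1 190.6] R [[0.002, 1.0, -0.002], [-0.001, -0.002, -1.0], [-1.0, 0.002, 0.001]] f [ 0.7 -0.6 -1.7] w 17.4 t 5.83
```

View pics/w2.png

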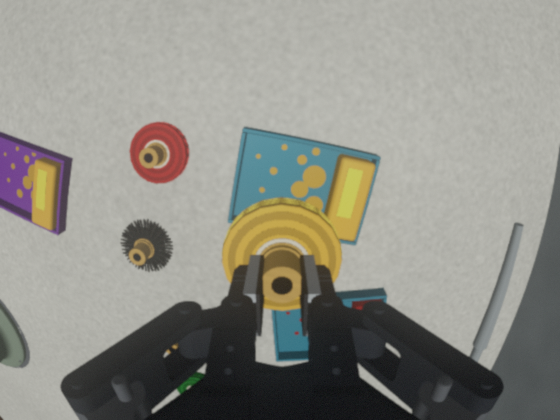

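Buff held upright by its collar; yellow tray corners (245,128), (379,156), (356,243), (229,221); red buff at (160,153).

```bash
python3 -c "
from h import *
w=pickle.load(open('w2.pkl','rb'))
buff(w,(160,153))
p=wplane(w,[(245,128),(379,156),(356,243),(229,221)],15);print(p.round(1),p.mean(0))
d=(p[1]-p[0]);y=np.arctan2(d[1],d[0]);print(np.hypot(*d),np.hypot(*(p[2]-p[1])),y,p.mean(0)-20*np.array([np.cos(y),np.sin(y)]))"
```

```text
buff [452.  301.4] dia 66.4 ptp [65.9 63. ]
[[544.  323.8]
 [675.7 297.4]
 [658.5 203. ]
 [524.3 228.9]] [600.65013886 263.25807044]
134.29146178854882 96.00592793219691 -0.19747737961883396 [581.03884634 267.18199775]
```

Emit:
servo_tool:
  plan:
    - [40,2,0,0]
    - [85,2,0,0]
    - [120,2,0,0]
    - [140,2,0,0]
    - [150,2,0,0]
    - [156,2,0,0]
    - [159.5,2,0,0]
    - [159.5,2,0,0]
    - [159.5,2,0,0]

```text
t: 7.0
position: [580.5, 268.2, 31.8]
tcp_rot: [0.5, 0.501, 0.499, -0.5]
contact_force: [-0.2, 0.3, -0.9]
gripper_width: 0.202
```

Emit:
servo_tool:
  plan:
    - [0,0,0,0]
    - [0,0,0,0]
    - [0,0,0,0]
    - [0,0,0,0]
  grip: 42

```text
t: 7.5
position: [580.5, 268.2, 31.9]
tcp_rot: [0.5, 0.501, 0.499, -0.5]
contact_force: [-0.1, 0.0, 0.5]
gripper_width: 0.492
```

Emit:
servo_tool:
  plan:
    - [-30,0,0,0]
    - [-70,0,0,0]
    - [-100,-20,-5,0]
    - [-110,-65,-17,0]
    - [-105,-105,-27,0]
    - [-85,-125,-32,0]
    - [-55,-128,-33,0]
    - [-30,-128,-33,0]
    - [-10,-128,-33,0]
    - [3,-128,-33,0]
    - [4,-128,-33,0]
    - [4,-128,-33,0]

```text
t: 9.0
position: [453.1, 301.6, 28.0]
tcp_rot: [0.501, 0.501, 0.499, -0.5]
contact_force: [-0.3, -0.5, -0.7]
gripper_width: 0.491
```

Emit:
servo_tool:
  plan:
    - [0,0,0,0]
    - [0,0,0,0]
    - [0,0,0,0]
    - [0,0,0,0]
    - [0,0,0,0]
  grip: 5

```text
t: 9.62
position: [453.6, 302.0, 29.1]
tcp_rot: [0.501, 0.502, 0.498, -0.499]
contact_force: [-1.0, -0.2, 6.3]
gripper_width: 0.202
```

Emit:
servo_tool:
  plan:
    - [-30,0,0,0]
    - [-80,0,0,0]
    - [-130,0,0,0]
    - [-160,10,14,0]
    - [-162,35,48,0]
    - [-162,65,88,0]
    - [-162,95,129,0]
    - [-162,125,170,0]
    - [-162,148,201,0]
    - [-162,158,214,0]
    - [-162,161,218,0]
    - [-162,161,218,0]
    - [-162,161,218,0]

```text
t: 11.25
position: [612.7, 84.8, 191.9]
tcp_rot: [0.501, 0.501, 0.499, -0.499]
contact_force: [-0.8, -0.9, -1.7]
gripper_width: 0.206
```

```bash
python3 -c "
from h import *
wrist('w3')"
```

```text
pos [612.7  84.8 191.9] R [[0.004, 1.0, -0.0], [0.001, -0.0, -1.0], [-1.0, 0.004, -0.001]] f [-0.8 -0.9 -1.7] w 17.6 t 11.25
```

View pics/w3.png

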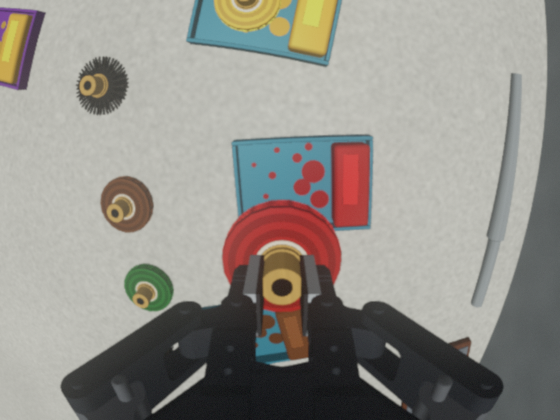

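Red tray corners (234,142), (372,135), (370,229), lower-left hidden by the held buff; brown buff at (126,204), green (149,287); yellow sits in its bay.

```bash
python3 -c "
from h import *
w=pickle.load(open('w3.pkl','rb'))
buff(w,(126,204));buff(w,(149,287))
p=wplane(w,[(234,142),(372,135),(370,229)],15);print(p.round(1))
d=(p[1]-p[0]);y=np.arctan2(d[1],d[0]);c=(p[0]+p[2])/2;print(np.hypot(*d),np.hypot(*(p[2]-p[1])),y,c-20*np.array([np.cos(y),np.sin(y)]))"
```

```text
buff [439.6  62.4] dia 64.7 ptp [60.8 62.1]
buff [447.8 -49.1] dia 62.1 ptp [60.5 60. ]
[[568.2 127.2]
 [703.  135.3]
 [708.5  35.7]]
135.03410348340606 99.68301194998912 0.05949969883183523 [618.37297219  80.28874578]
```

Emit:
servo_tool:
  plan:
    - [40,4,3,0]
    - [85,4,3,0]
    - [120,4,3,0]
    - [140,4,3,0]
    - [150,4,3,0]
    - [156,4,3,0]
    - [160.5,4,3,0]
    - [160.5,4,3,0]
    - [160.5,4,3,0]

```text
t: 12.42
position: [618.0, 81.9, 32.0]
tcp_rot: [0.501, 0.502, 0.499, -0.498]
contact_force: [-0.8, -0.2, -1.4]
gripper_width: 0.202
```

Emit:
servo_tool:
  plan:
    - [0,0,0,0]
    - [0,0,0,0]
    - [0,0,0,0]
    - [0,0,0,0]
  grip: 42

```text
t: 12.92
position: [618.0, 81.9, 32.1]
tcp_rot: [0.501, 0.502, 0.499, -0.498]
contact_force: [0.4, -0.8, 0.4]
gripper_width: 0.496
```

Emit:
servo_tool:
  plan:
    - [-30,0,0,0]
    - [-70,0,0,0]
    - [-105,-20,2,0]
    - [-110,-65,7,0]
    - [-110,-115,13,0]
    - [-105,-155,17,0]
    - [-85,-175,19,0]
    - [-55,-178,19,0]
    - [-30,-178,19,0]
    - [-10,-178,19,0]
    - [3,-178,19,0]
    - [4,-178,19,0]
    - [4,-178,19,0]

```text
t: 14.55
position: [440.5, 62.9, 27.5]
tcp_rot: [0.501, 0.502, 0.499, -0.498]
contact_force: [-0.1, -1.3, -0.1]
gripper_width: 0.494
```

Emit:
servo_tool:
  plan:
    - [0,0,0,0]
    - [0,0,0,0]
    - [0,0,0,0]
    - [0,0,0,0]
    - [0,0,0,0]
  grip: 5

```text
t: 15.18
position: [441.0, 62.9, 28.5]
tcp_rot: [0.502, 0.502, 0.498, -0.498]
contact_force: [-1.3, -0.3, 5.5]
gripper_width: 0.205
```

Emit:
servo_tool:
  plan:
    - [-30,0,0,0]
    - [-80,0,0,0]
    - [-130,0,0,0]
    - [-160,8,11,0]
    - [-162,27,38,0]
    - [-162,50,70,0]
    - [-162,75,105,0]
    - [-162,100,140,0]
    - [-162,117,164,0]
    - [-162,125,175,0]
    - [-162,125,175,0]
    - [-162,125,175,0]

```text
t: 16.68
position: [563.9, -111.1, 191.2]
tcp_rot: [0.502, 0.502, 0.499, -0.498]
contact_force: [0.3, -0.2, -1.3]
gripper_width: 0.205
```

```bash
python3 -c "
from h import *
wrist('w4')"
```

```text
pos [ 563.9 -111.1  191.2] R [[0.007, 1.0, 0.001], [0.001, 0.001, -1.0], [-1.0, 0.007, -0.001]] f [ 0.3 -0.2 -1.3] w 17.5 t 16.68
```

View pics/w4.png

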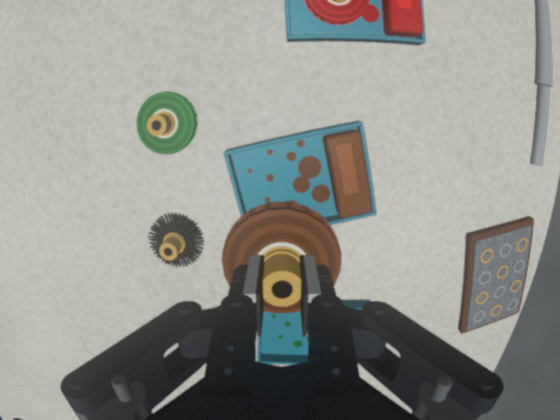

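Brown tray corners (226,151), (361,122), (375,213), fourth hidden; green buff at (167,123); red sits in its tray.

```bash
python3 -c "
from h import *
w=pickle.load(open('w4.pkl','rb'))
buff(w,(167,123))
p=wplane(w,[(226,151),(361,122),(375,213)],15);print(p.round(1))
d=(p[1]-p[0]);y=np.arctan2(d[1],d[0]);c=(p[0]+p[2])/2;print(np.hypot(*d),np.hypot(*(p[2]-p[1])),y,c-20*np.array([np.cos(y),np.sin(y)]))"
```

```text
buff [447.8 -47.6] dia 50.8 ptp [49.4 49.2]
[[ 511.8  -77.2]
 [ 642.7  -48.1]
 [ 663.8 -141.7]]
134.15034440871415 96.00022591554114 0.21922889301116733 [ 568.27403353 -113.83546381]
```

Emit:
servo_tool:
  plan:
    - [40,3,2,0]
    - [85,3,2,0]
    - [120,3,2,0]
    - [140,3,2,0]
    - [150,3,2,0]
    - [156,3,2,0]
    - [160,3,2,0]
    - [160,3,2,0]
    - [160,3,2,0]

```text
t: 17.85
position: [568.5, -113.0, 32.0]
tcp_rot: [0.502, 0.502, 0.498, -0.498]
contact_force: [-0.4, 0.8, -2.2]
gripper_width: 0.204
```

Emit:
servo_tool:
  plan:
    - [0,0,0,0]
    - [0,0,0,0]
    - [0,0,0,0]
    - [0,0,0,0]
  grip: 42

```text
t: 18.35
position: [568.6, -113.1, 32.0]
tcp_rot: [0.502, 0.502, 0.498, -0.497]
contact_force: [0.3, -0.8, 0.6]
gripper_width: 0.491
```

Emit:
servo_tool:
  plan:
    - [-30,0,0,0]
    - [-70,0,0,0]
    - [-105,-15,-8,0]
    - [-110,-50,-27,0]
    - [-110,-90,-49,0]
    - [-100,-115,-62,0]
    - [-75,-120,-65,0]
    - [-50,-120,-65,0]
    - [-30,-120,-65,0]
    - [-10,-120,-65,0]
    - [3,-120,-65,0]
    - [4,-120,-65,0]
    - [4,-120,-65,0]

```text
t: 19.98
position: [448.9, -48.3, 27.5]
tcp_rot: [0.502, 0.502, 0.498, -0.497]
contact_force: [0.2, -0.1, 0.8]
gripper_width: 0.493
```

Emit:
servo_tool:
  plan:
    - [0,0,0,0]
    - [0,0,0,0]
    - [0,0,0,0]
    - [0,0,0,0]
    - [0,0,0,0]
  grip: 5

```text
t: 20.6
position: [449.5, -48.5, 28.4]
tcp_rot: [0.503, 0.502, 0.498, -0.497]
contact_force: [-1.1, -0.2, 5.2]
gripper_width: 0.2
```

Emit:
servo_tool:
  plan:
    - [-30,0,0,0]
    - [-80,0,0,0]
    - [-130,0,0,0]
    - [-160,8,15,0]
    - [-162,25,48,0]
    - [-162,48,91,0]
    - [-162,70,133,0]
    - [-162,92,175,0]
    - [-162,113,215,0]
    - [-162,127,242,0]
    - [-162,134,255,0]
    - [-162,135,257,0]
    - [-162,135,257,0]
    - [-162,135,257,0]

```text
t: 22.35
position: [582.9, -304.5, 191.9]
tcp_rot: [0.503, 0.502, 0.498, -0.497]
contact_force: [-0.2, -0.3, -1.7]
gripper_width: 0.204
```

```bash
python3 -c "
from h import *
wrist('w5')"
```

```text
pos [ 582.9 -304.5  191.9] R [[0.01, 1.0, 0.002], [0.0, 0.002, -1.0], [-1.0, 0.01, -0.0]] f [-0.2 -0.3 -1.7] w 17.4 t 22.35
```

View pics/w5.png

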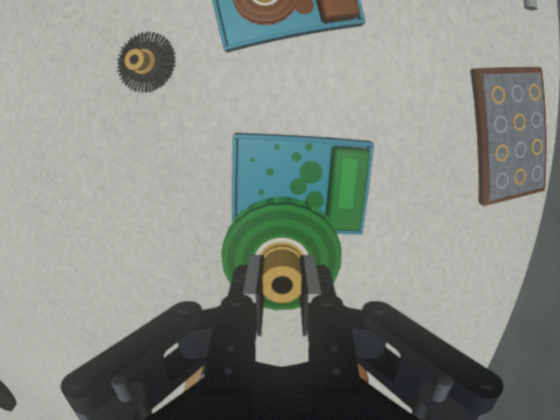

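Green buff held level; its tray corners (234,134), (372,142), (361,233) agree with the earlier measurement (585,-305).

Emit:
servo_tool:
  plan:
    - [40,1,1,0]
    - [85,1,1,0]
    - [120,1,1,0]
    - [140,1,1,0]
    - [150,1,1,0]
    - [156,1,1,0]
    - [160.5,1,1,0]
    - [160.5,1,1,0]
    - [160.5,1,1,0]

```text
t: 23.52
position: [586.0, -305.8, 32.2]
tcp_rot: [0.503, 0.502, 0.498, -0.497]
contact_force: [0.3, -0.2, -0.5]
gripper_width: 0.2
```

Emit:
servo_tool:
  plan:
    - [0,0,0,0]
    - [0,0,0,0]
    - [0,0,0,0]
    - [0,0,0,0]
  grip: 42

```text
t: 24.02
position: [586.0, -305.7, 32.2]
tcp_rot: [0.503, 0.502, 0.498, -0.497]
contact_force: [-0.1, -0.7, -0.1]
gripper_width: 0.491
```

Emit:
servo_tool:
  plan:
    - [-30,0,0,0]
    - [-70,0,0,0]
    - [-120,0,0,0]
    - [-170,-50,30,0]
    - [-190,-100,60,0]
    - [-200,-150,90,0]
    - [-200,-190,120,0]
    - [-200,-200,150,0]
    - [-200,-200,150,0]
    - [-200,-200,150,0]
    - [-200,-200,150,0]

```text
t: 25.4
position: [384.7, -455.0, 229.9]
tcp_rot: [0.503, 0.502, 0.498, -0.496]
contact_force: [-1.0, 0.4, 0.8]
gripper_width: 0.488
```

```bash
python3 - <<'E'
from h import *
print(get_obs()['position'],get_obs()['t'])
for n in('scene','side'):
    c=capture(n);pickle.dump(c,open(n+'F.pkl','wb'))
    im=c['img'][190:370,40:480] if n=='scene' else c['img'][80:340,120:420]
    cv2.imwrite(f'pics/{n}F.png',cv2.resize(im,None,fx=1.8,fy=1.8)[:,:,::-1])
E
```

```text
[ 384.67198661 -455.02173878  229.94731461] 25.4
```

View pics/sceneF.png

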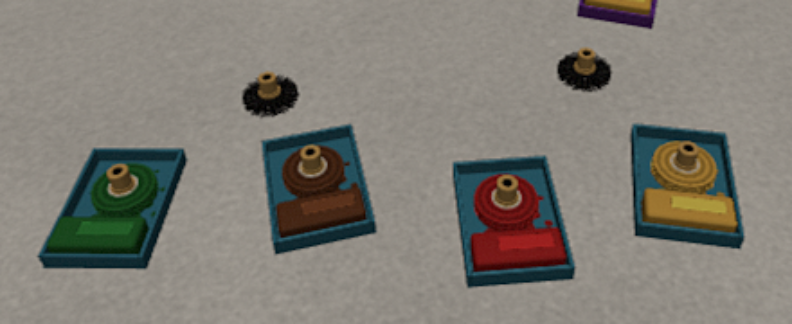

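View pics/sideF.png

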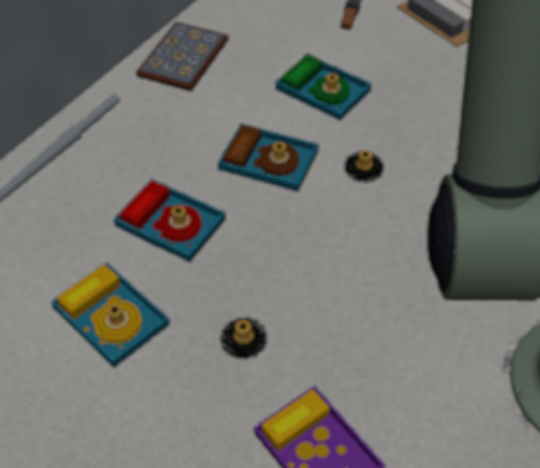

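All four sit flat in their bays. One numeric check using the collar tops (scene crop pixels green (119,169), brown (311,150), red (508,181), yellow (689,148)) at z = 38, plus brush displacement.

```bash
python3 - <<'E'
from h import *
c=pickle.load(open('sceneF.pkl','rb'));c0=pickle.load(open('scene.pkl','rb'))
bay=dict(green=(584.9,-305.6,-.053),brown=(567.5,-113.5,.22),red=(617.5,81,.058),yellow=(580,268,-.198))
for k,p in dict(green=(119,169),brown=(311,150),red=(508,181),yellow=(689,148)).items():
    q=onplane(c,[p[0]/1.8+40,p[1]/1.8+190],38)[0];b=bay[k];d=q-b[:2];cs,sn=np.cos(b[2]),np.sin(b[2])
    print(k,q.round(1),'in bay',(cs*d[0]+sn*d[1]).round(1),(-sn*d[0]+cs*d[1]).round(1))
for s in((190,242),(364,228)):
    print([blob((lambda h:(h[...,1]>90)|(h[...,2]<70))(cv2.cvtColor(x['img'],cv2.COLOR_RGB2HSV)),s)[1].tolist() for x in(c0,c)])
E
```

```text
green [ 582.4 -300.9] in bay -2.7 4.6
brown [ 565.1 -111.1] in bay -1.8 2.9
red [615.4  84.8] in bay -1.8 3.9
yellow [580.  271.9] in bay -0.8 3.8
[[175, 230, 31, 25, 545], [175, 230, 31, 25, 548]]
[[350, 217, 29, 24, 501], [350, 217, 29, 24, 503]]
```

All within 5 mm of the bay centres and the brushes have not moved, so I am handing in.

```bash
python3 -c "
from rig import sign_off
print(sign_off())"
```

```text
the job is handed in; nothing more can be done
None
```

All four buffs are in the trays of their own colour, and I handed the job in at about 25 s of the 106 s allowed. I lifted each buff by its collar, laid it in its bay, and then moved the arm clear at 230 mm height.

- **Placement:** In the last scene and side pictures, every buff lies flat beside its bar. The collar tops measure within 5 mm of the bay centres in each direction, against about 18 mm allowed. That check sits 3–5 mm to +y on all four compared with the wrist-camera positions. I put that down to camera calibration rather than a real offset.
- **Brushes:** Both brushes show the same outline in the before and after pictures, so they have not moved.
- **Not checked or disagreeing:** One re-measurement of the green buff gave a 51 mm diameter because the colour mask lost its rim, but its centre agreed with the earlier one. I did not measure buff heights or tilt directly, only by eye. The sign-off gave no verdict.

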